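# Push a carton through the one-way gate

### The arm

A 6-joint arm with a two-finger parallel gripper is mounted at the origin on a cart in front of the work surface, level with it; the furniture and walls round the work are solid. World frame = base frame: x ahead of the robot, y to its left, z up, the work surface at z = 0. Lengths are in m, angles in rad, forces in N, time in s.
With the tool pointing down it reaches from about 0.3 to 0.875 m from the base axis. Payload 6.4 kg.
Tool frame: the origin (TCP) lies between the finger pads; the fingertips stand ctrl.finger_overhang ahead of it and the grasp point (between the pads) is the TCP (ctrl.finger_overhang is the distance from the TCP to the fingertips, in m); z points along the fingers, y is the line along which they close (so a half turn about z gives the same grasp; the last joint's range is limited). The gripper opens to 88 mm and grips with 3 to 60 N. Pads are 18 mm wide; open, the fingers measure 123 mm over their backs; the gripper's body (75 mm by 187 mm) begins 45 mm behind the grasp point.
Start: joints at [-0.206, 0.181, 1.607, -0, 1.354, -0.206], TCP at [0.575, 0, 0.258] pointing down, gripper open.
Joint ranges: [-2.99, 2.99], [-0.89, 2.07], [0.3, 2.58], [-1.14, 4.28], [0, 2.63], [-3.12, 3.12]. Speed limits (rad/s): [2.57, 2.57, 3.01, 3.14, 3.14, 3.14].

### API

Orientations are given as a 3x3 rotation matrix whose columns are the frame's x, y, z axes.
In Python, from station import ctrl, optics, ticket gives the robot as it stands.
- The arm moves only by the shell command python3 -m inch 'ROWS' [OPENING] [FORCE]. ROWS is text: rows parted by semicolons, each of 4 numbers parted by spaces: the shift along the tool's x, y, z in m, then the turn about the tool's z in degrees. In form: dx dy dz roll; .... A call has exactly 10 rows; each row shifts and turns the commanded pose from where the row before left it, along the tool's axes as they then stand; what a row does not reach is not made up. A row lasts 1/12 s, in which the tool goes at most 41.7 mm and 7.16 degrees, less where a joint would pass 70% of its speed; a pose out of reach is approached as far as the arm can. A call with a gripper value outside its range is refused whole. OPENING is the gripper's target within -1 to 1 (fully open at 1, half-way at 0, shut at -1), set as the call begins (- or left out, the last holds). The fingers move at their own pace and stop on an object; FORCE is the grip in N (left out, the last holds). Time passes only in rows, so rows that do not move let the fingers close, or fill a call up. It gives the time, the measured TCP pose, the force, the opening and the grip force at its end, in the units of the state.
- ctrl.get_state(): the state, without advancing time (a new reading comes with each control period).
- optics.read_camera(name): name is "scene" or "side" or "wrist"; returns the picture (400x640x3 uint8, red, green, blue); there is no depth.
- optics.get_calibration(name): a dict with "mtx" (3x3 intrinsics, pixels), "rvec" (rotation vector, rad) and "tvec" (3), from world to camera coordinates, as OpenCV has them. Camera axes: x right, y down, z forward; pixel columns grow to the right and rows downward; lengths in m; the calibration is good to about 2 mm. A picture is of the moment at which its call begins: read the wrist's pose just before it. get_calibration takes no time and is no camera call; for the wrist camera it gives the pose at the moment of the call.
- ticket.sign_off(): hands the job in; it is judged then, once.
The state is a dict: "time_s": time; "joints": joint angles; "joint_velocities": joint speeds; "tau": joint torques, N m; "tcp_pos": TCP position; "orientation": TCP orientation; "ft_force": force on the tool from outside, world axes, zero at the start; "torque": the same for the moment, N m; "gripper_width": finger opening in m; "grasp_force": force on a finger pad.
Only numpy, scipy, OpenCV 4.12 (cv2) and the standard library are available. Lean on these libraries where they do the work, as an engineer would, in place of code of your own. Each camera call takes 0.05 s, during which the arm holds its last target. There are 200 camera calls.

### The job

Set the off-white carton flat on the worktop in the open, yellow-lipped mouth of the one-way gate, then slide it along between the rails, pushing the red sprung pawl aside, until the carton is up near the end stop and the pawl has snapped shut behind it. Do not lift the carton over the pawl. Let go, and leave the teal carton where it stands.

Things in the scene. Friction and masses are not known exactly. Their poses are not given: they have to be found in the camera images.
- white_carton: Off-white small closed carton with a brown tape strip along its top, 61 x 100 x 51 mm (its x, y, z), about 0.12 kg, standing upright and loose on the worktop. Origin: centre of its underside. Its own y is the long side; grasp it across the 61 mm side (along its x).
- teal_carton: Teal small closed carton, 56 x 90 x 40 mm (x, y, z), loose on the worktop; a bystander, not to be disturbed. Origin: centre of its underside.
- gate: Low fixed one-way gate: lane along its x, grey rails 16 mm high at y = +-35 mm (70 mm clear), worktop as floor. Origin: on the worktop, mid-lane; push towards +x; z up. Rails begin at x = -100 mm, yellow lips widen the mouth out to -141. End stop face at +130. Carton centre, long side along the lane: set down near -100, meets the pawl at -72, is past it beyond +67, touches the stop at +80.
- gate_pawl (a joint): Red sprung pawl in the gate's -y rail, 15 mm high, vertical hinge at gate x -32, y -41 mm; slants along +x into the lane, tip at x +17, y -15 mm. Rad: 0 shut (rest, firm stop), grows as it is pushed aside, flush with the rail near 0.45, most 0.62. Light spring, about 1 to 3 N at the tip; it blocks a carton from coming back.

How it is judged:
By the outcome, as a careful person would: the job done as asked, in the order asked, and still so for the second after the job is handed in, with the robot touching nothing.
It also fails if it takes over 40 s, if anything falls off the work surface, if the arm or the gripper's body presses on something with over 40 N, if the wrist force passes 120 N, or if a joint passes its speed limit or range.

## Working session

There is one attempt and no reset: what is moved stays moved. The work goes in short steps, Python scripts to look and compute and a shell command to move; the robot and the scene stay as the last step left them, time stands still between calls to the robot, and variables do not carry over. Pictures are saved under pics/ and viewed, at most 10 in all, crops included, and the job is handed in when it is done.

```bash
mkdir -p pics; ls
python3 - <<'E'
from station import ctrl, optics
import cv2, numpy as np
s=ctrl.get_state();print(s['time_s'],s['tcp_pos'],s['orientation'],s['gripper_width'],ctrl.finger_overhang)
for n in ("scene","side"):
    im=optics.read_camera(n);cv2.imwrite(f"pics/{n}0.png",im[:,:,::-1])
    c=optics.get_calibration(n);R=cv2.Rodrigues(np.array(c['rvec']))[0];print(n,(-R.T@np.array(c['tvec']).ravel()).round(3),R[2].round(2))
E
```

```text
pics
0.0 [5.74506389e-01 1.06198404e-04 2.56817364e-01] [[ 5.64506961e-05  9.99998562e-01 -1.69518595e-03]
 [ 9.99999941e-01 -5.58744571e-05  3.39972154e-04]
 [ 3.39876947e-04 -1.69520504e-03 -9.99998505e-01]] 0.08817354528355072 0.019
scene [0.227 0.82  0.531] [ 0.37 -0.73 -0.57]
side [0.501 0.874 0.573] [ 0.04 -0.78 -0.63]
```

View pics/scene0.png

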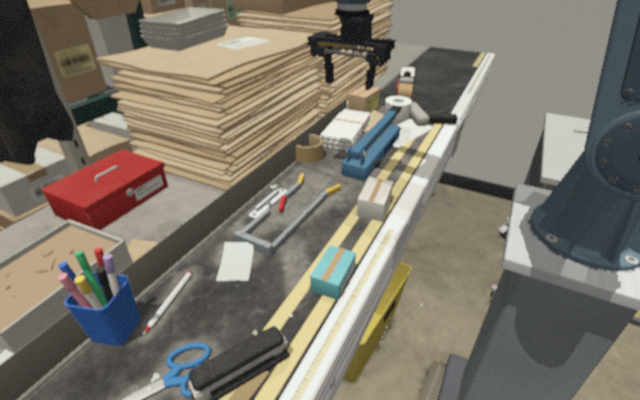

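View pics/side0.png

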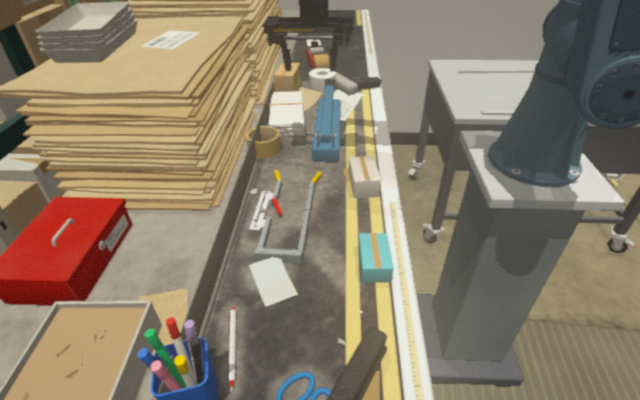

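The gate's mouth (yellow lips at side px (278,175) and (317,177)) faces away from the cameras. The end stop is at about (281,250), and the red pawl at (277,207) is on the far rail. The white carton is at side (365,177) and scene (375,197), with the teal one at side (376,257). Next I'll measure these.

```bash
cat > h.py <<'E'
import cv2, numpy as np
from station import ctrl, optics
def ray(n,px,c=None):
    c=c or optics.get_calibration(n);R=cv2.Rodrigues(np.array(c['rvec'],float))[0];t=np.array(c['tvec'],float).ravel()
    p=cv2.undistortPoints(np.array(px,float).reshape(-1,1,2),np.array(c['mtx']),None).reshape(-1,2)
    return -R.T@t, np.c_[p,np.ones(len(p))]@R
def plane(n,px,z,c=None):
    o,d=ray(n,px,c);return o+d*((z-o[2])/d[:,2])[:,None]
E
python3 - <<'E'
from h import *
a=cv2.imread('pics/side0.png')[140:290,225:405];b=cv2.imread('pics/scene0.png')[160:310,220:400]
cv2.imwrite('pics/crop.png',np.vstack([cv2.resize(x,None,fx=4,fy=4,interpolation=cv2.INTER_CUBIC)[:,:] for x in (a,)]))
b=cv2.resize(b,None,fx=4,fy=4,interpolation=cv2.INTER_CUBIC);cv2.imwrite('pics/crop2.png',b)
for n in('side','scene'):
    im=cv2.imread(f'pics/{n}0.png');h=cv2.cvtColor(im,cv2.COLOR_BGR2HSV)
    for nm,lo,hi,z in(('lip',(18,150,120),(32,255,255),.016),('red',(0,150,100),(6,255,255),.015),('teal',(80,90,80),(95,255,255),.04)):
        m=cv2.inRange(h,lo,hi);m[:150]=0;m[290:]=0;m[:,:220]=0;m[:,405:]=0
        k,_,st,ce=cv2.connectedComponentsWithStats(m)
        for i in range(1,k):
            if st[i,4]>12: print(n,nm,st[i],ce[i].round(1),plane(n,ce[i],z)[0].round(3))
E
```

```text
side lip [275 170   6  10  42] [277.  174.9] [0.654 0.109 0.016]
side lip [311 172  10  10  54] [316.3 176.8] [0.558 0.114 0.016]
side red [272 199   9  17  65] [276.5 206. ] [0.639 0.224 0.015]
side teal [360 235  12  25 108] [365.6 246.9] [0.45  0.365 0.04 ]
scene lip [329 186  10   7  30] [333.7 189.1] [0.553 0.114 0.016]
scene lip [396 270   9  10  32] [400.1 274.6] [0.319 0.316 0.016]
scene lip [393 281   8   6  19] [396.5 283.2] [0.319 0.34  0.016]
scene red [280 197   6  15  49] [282.1 203.2] [0.635 0.223 0.015]
scene teal [312 278  30  12 213] [323.  285.2] [0.425 0.424 0.04 ]
```

View pics/crop.png

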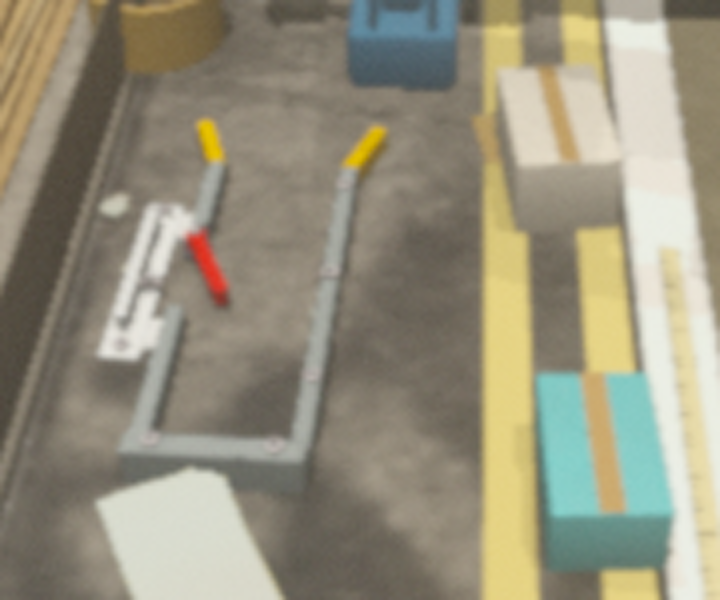

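View pics/crop2.png

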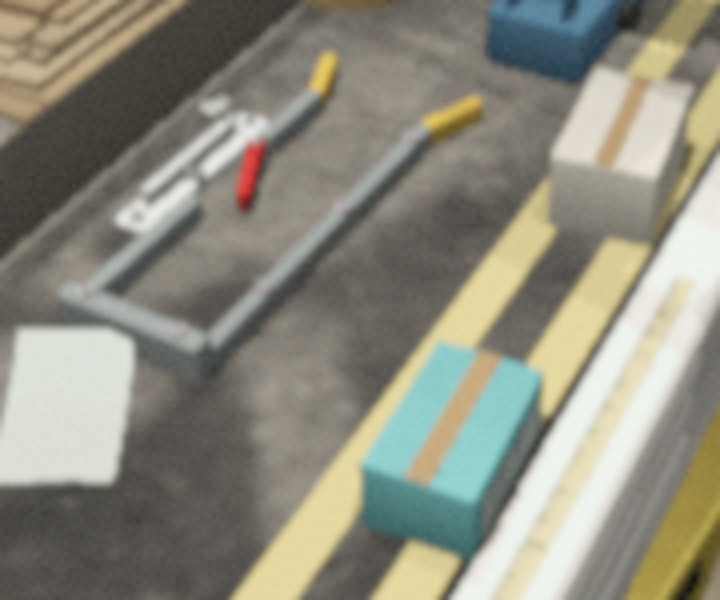

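The crops show the gate's rail edges, mouth, end stop and pawl, plus the four top corners of the carton. The side-crop carton top corners are (498,70), (595,65), (620,162) and (515,168). I'll project these points now.

Run:
```python
from h import *
S=lambda L:np.array(L)/4+[225-.375,140-.375]
C=lambda L:np.array(L)/4+[220-.375,160-.375]
for nm,f,n,L,z in [
 ('carton top side',S,'side',[(498,70),(595,65),(620,162),(515,168)],.051),
 ('carton top scene',C,'scene',[(600,65),(693,88),(650,180),(553,155)],.051),
 ('near rail inner top side (start,mid,end)',S,'side',[(343,172),(325,265),(296,435)],.016),
 ('far rail inner top side (start,break,reach,end)',S,'side',[(224,163),(213,228),(183,310),(160,435)],.016),
 ('near rail scene',C,'scene',[(412,127),(330,210),(207,338)],.016),
 ('far rail scene',C,'scene',[(322,95),(200,202),(98,290)],.016),
 ('pawl hinge,tip side',S,'side',[(195,235),(221,298)],.015),
 ('pawl scene',C,'scene',[(258,145),(244,203)],.015),
 ('teal top side',S,'side',[(537,375),(646,373),(668,513),(550,515)],.04)]:
    P=plane(n,f(L),z)[:,:2];print(nm,P.round(3).tolist(),P.mean(0).round(4))
```

```text
carton top side [[0.479, 0.078], [0.42, 0.071], [0.412, 0.169], [0.47, 0.177]] [0.4454 0.1236]
carton top scene [[0.478, 0.069], [0.42, 0.068], [0.411, 0.169], [0.467, 0.171]] [0.4438 0.1193]
near rail inner top side (start,mid,end) [[0.57, 0.137], [0.574, 0.223], [0.578, 0.351]] [0.5742 0.237 ]
far rail inner top side (start,break,reach,end) [[0.642, 0.131], [0.64, 0.193], [0.647, 0.262], [0.644, 0.353]] [0.6436 0.2349]
near rail scene [[0.573, 0.136], [0.576, 0.232], [0.578, 0.355]] [0.5754 0.2411]
far rail scene [[0.64, 0.13], [0.645, 0.26], [0.65, 0.35]] [0.6449 0.2464]
pawl hinge,tip side [[0.65, 0.198], [0.628, 0.251]] [0.6392 0.2246]
pawl scene [[0.647, 0.195], [0.623, 0.248]] [0.6351 0.2213]
teal top side [[0.461, 0.329], [0.409, 0.326], [0.406, 0.414], [0.458, 0.417]] [0.4334 0.3716]
```

Run:
```python
from h import *
S=lambda L:np.array(L)/4+[225-.375,140-.375]
C=lambda L:np.array(L)/4+[220-.375,160-.375]
print('wall base',plane('side',S([(125,75),(62,300),(10,500)]),0).round(3).tolist(),plane('scene',C([(290,10),(100,180),(10,255)]),0).round(3).tolist())
def atx(n,px,x):
    o,d=ray(n,px);return (o+d*((x-o[0])/d[:,0])[:,None]).round(3).tolist()
for x in (.70,.71,.72): print('top',x,atx('side',S([(95,40),(0,300)]),x),atx('scene',C([(215,5),(0,185)]),x))
def tri(a,b):
    o1,d1=ray('side',[a]);o2,d2=ray('scene',[b]);A=np.c_[d1[0],-d2[0]];k=np.linalg.lstsq(A,o2-o1,rcond=None)[0]
    p,q=o1+k[0]*d1[0],o2+k[1]*d2[0];return ((p+q)/2).round(3),np.linalg.norm(p-q).round(3)
print('stack low',tri((207,207),(232,180)),'top',tri((205,110),(215,92)))
```

```text
wall base [[0.725, 0.014, 0.0], [0.72, 0.239, 0.0], [0.714, 0.384, 0.0]] [[0.729, 0.021, 0.0], [0.724, 0.252, 0.0], [0.725, 0.333, 0.0]]
top 0.7 [[0.7, 0.164, 0.122], [0.7, 0.376, 0.122]] [[0.7, 0.153, 0.077], [0.7, 0.355, 0.071]]
top 0.71 [[0.71, 0.128, 0.099], [0.71, 0.35, 0.1]] [[0.71, 0.139, 0.067], [0.71, 0.345, 0.062]]
top 0.72 [[0.72, 0.092, 0.077], [0.72, 0.325, 0.077]] [[0.72, 0.124, 0.058], [0.72, 0.336, 0.052]]
stack low (array([0.799, 0.209, 0.011]), np.float64(0.025)) top (array([0.727, 0.288, 0.282]), np.float64(0.008))
```

```bash
python3 -m inch '0.008 -0.008 0.005 0; 0.016 -0.017 0.01 0; 0.016 -0.017 0.01 0; 0.016 -0.017 0.01 0; 0.016 -0.017 0.01 0; 0.016 -0.017 0.01 0; 0.016 -0.017 0.01 0; 0.016 -0.018 0.01 0; 0.0015 -0.0015 0.005 -5; 0 0 0 0' 1
python3 - <<'E'
from h import *
im=optics.read_camera('wrist');c=optics.get_calibration('wrist')
cv2.imwrite('pics/w1.png',im[:,:,::-1]);import pickle;pickle.dump(c,open('w1.pkl','wb'))
s=ctrl.get_state();print(s['time_s'],s['tcp_pos'],s['orientation'].round(3) if hasattr(s['orientation'],'round') else s['orientation'])
E
```

```text
time_s: 0.93
tcp_pos: [0.4433, 0.1224, 0.1761]
orientation: [[-0.092, 0.996, -0.003], [0.996, 0.092, 0.0], [0.0, -0.003, -1.0]]
ft_force: [1.0, 0.1, -0.3]
gripper_width: 0.0881
grasp_force: 0.0
0.9833 [0.44469722 0.12186051 0.17712184] [[-0.087  0.996 -0.001]
 [ 0.996  0.087 -0.   ]
 [-0.    -0.001 -1.   ]]
```

View pics/w1.png

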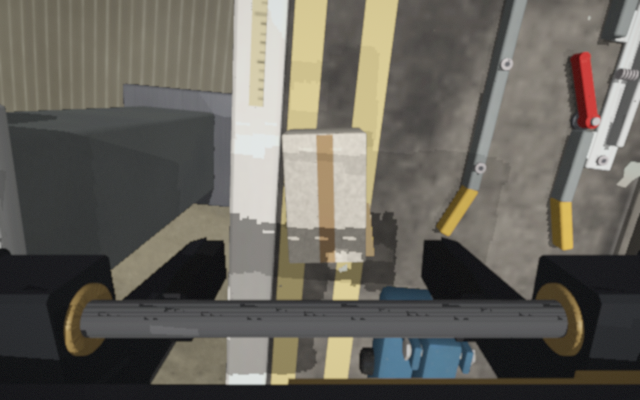

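The wrist view shows the carton top with corners near (284,134), (365,131), (366,262) and (289,262). It also shows the rails (near one from (466,190) to (510,0)), the lips, and the pawl hinge at (592,122) and tip at (582,57).

Run:
```python
from h import *
import pickle;c=pickle.load(open('w1.pkl','rb'))
for nm,L,z in (('carton',[(284,135),(365,131),(366,262),(289,262)],.051),('near inner',[(481,188),(503,90),(522,0)],.016),('far inner',[(555,200),(570,140)],.016),('hinge tip',[(592,122),(580,56)],.015),('lip ends',[(441,233),(568,248)],.016)):
    P=plane('w',L,z,c)[:,:2];print(nm,P.round(3).tolist(),P.mean(0).round(4))
```

```text
carton [[0.415, 0.164], [0.471, 0.171], [0.484, 0.071], [0.424, 0.066]] [0.4486 0.1181]
near inner [[0.578, 0.131], [0.578, 0.209], [0.578, 0.272]] [0.578 0.204]
far inner [[0.642, 0.126], [0.641, 0.176]] [0.6412 0.1509]
hinge tip [[0.655, 0.192], [0.631, 0.239]] [0.6431 0.2152]
lip ends [[0.551, 0.088], [0.665, 0.084]] [0.6081 0.0859]
```

```bash
python3 -m inch '0 0.0005 0.01 0; 0 0.0005 0.018 0; 0 0 0.02 0; 0 0 0.02 0; 0 0 0.02 0; 0 0 0.02 0; 0 0 0.016 0; 0 0 0.008 0; 0 0 0.003 0; 0 0 0 0' 1 && python3 -m inch '0 0 0 0; 0 0 0 0; 0 0 0 0; 0 0 0 0; 0 0 0 0; 0 0 0 0; 0 0 0 0; 0 0 0 0; 0 0 0 0; 0 0 0 0' -0.2 12
```

```text
time_s: 1.82
tcp_pos: [0.4466, 0.1213, 0.0422]
orientation: [[-0.086, 0.996, -0.001], [0.996, 0.086, -0.0], [0.0, -0.001, -1.0]]
ft_force: [0.6, 0.3, -0.2]
gripper_width: 0.0881
grasp_force: 0.0
time_s: 2.65
tcp_pos: [0.4466, 0.1217, 0.0433]
orientation: [[-0.087, 0.996, 0.0], [0.996, 0.087, -0.0], [-0.0, 0.0, -1.0]]
ft_force: [-3.0, 0.7, 6.9]
gripper_width: 0.0601
grasp_force: 12.0
```

```bash
python3 -m inch '0 0 -0.004 0; 0 0 -0.01 0; 0 0 -0.013 0; 0 0 -0.013 6.5; 0.001 0.012 0 0; 0.001 0.02 0 0; 0.001 0.02 0 0; 0.001 0.02 0 0; 0.001 0.02 0 0; 0.001 0.02 0 0' && python3 -m inch '0.001 0.02 0 0; 0.001 0.016 0 0; 0 0.008 0 0; 0 0.004 0 0; 0 0 0 0; 0 0 0 0; 0 0 0 0; 0 0 0 0; 0 0 0 0; 0 0 0 0'
python3 - <<'E'
from h import *
import pickle
s=ctrl.get_state();print(s['tcp_pos'],s['ft_force'])
c=optics.get_calibration('wrist');im=optics.read_camera('wrist');pickle.dump(c,open('w2.pkl','wb'))
cv2.imwrite('pics/w2.png',im[:,:,::-1])
E
```

```text
time_s: 3.48
tcp_pos: [0.5597, 0.1247, 0.0834]
orientation: [[0.026, 1.0, 0.001], [1.0, -0.026, 0.0], [0.0, 0.001, -1.0]]
ft_force: [-0.8, 0.2, -1.4]
gripper_width: 0.06
grasp_force: 12.0
time_s: 4.32
tcp_pos: [0.6063, 0.1255, 0.0828]
orientation: [[0.026, 1.0, -0.0], [1.0, -0.026, -0.0], [-0.0, -0.0, -1.0]]
ft_force: [-0.5, -0.4, -1.0]
gripper_width: 0.06
grasp_force: 12.0
[0.60634239 0.12545892 0.08283203] [-0.53632494 -0.37710587 -1.02696693]
```

View pics/w2.png

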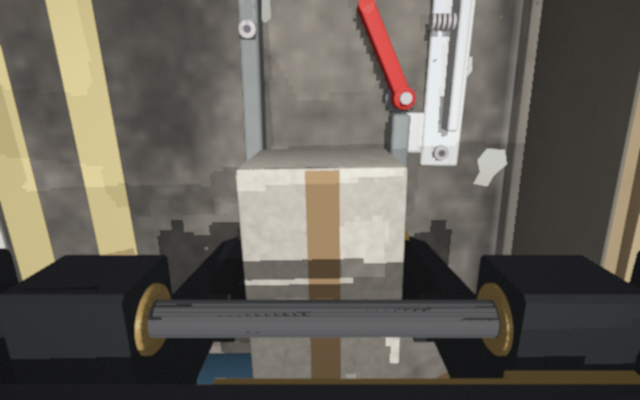

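The carton hangs straight in the gripper. Its front top edge runs (238,170) to (405,168), the near rail inner edge is at x≈261, the far one at x≈391, and the pawl hinge is at (404,98).

Run:
```python
from h import *
import pickle;c=pickle.load(open('w2.pkl','rb'))
im=cv2.imread('pics/w2.png')
for r in (15,60,100,130): print(r,im[r,238:272].mean(1).astype(int).tolist())
for r in (120,135): print(r,im[r,380:415].mean(1).astype(int).tolist())
for nm,L,z in (('carton',[(238,170),(405,168)],.091),('near inner',[(259,15),(262,100),(263,140)],.016),('far inner',[(391,120),(391,140)],.016),('hinge',[(404,98),(362,3)],.015)):
    P=plane('w',L,z,c)[:,:2];print(nm,P.round(4).tolist(),P.mean(0).round(4))
```

```text
15 [107, 127, 143, 150, 152, 153, 153, 153, 153, 152, 153, 153, 154, 153, 156, 161, 159, 151, 139, 115, 85, 67, 75, 120, 163, 177, 177, 177, 177, 177, 177, 174, 162, 141]
60 [110, 108, 114, 133, 145, 153, 156, 157, 156, 155, 156, 157, 156, 156, 156, 155, 156, 154, 148, 138, 124, 98, 75, 62, 64, 80, 96, 101, 101, 100, 98, 99, 102, 109]
100 [132, 132, 133, 130, 128, 138, 148, 155, 158, 158, 158, 158, 158, 158, 159, 157, 159, 158, 158, 153, 146, 132, 111, 83, 67, 64, 77, 93, 102, 106, 106, 107, 112, 120]
130 [123, 123, 123, 123, 122, 121, 124, 139, 151, 158, 159, 158, 158, 158, 158, 159, 159, 159, 160, 159, 155, 148, 137, 115, 85, 68, 64, 78, 97, 104, 107, 106, 106, 104]
120 [129, 129, 127, 128, 126, 127, 124, 115, 89, 69, 67, 77, 104, 131, 149, 160, 168, 170, 168, 167, 167, 167, 166, 165, 164, 165, 164, 161, 153, 152, 185, 219, 229, 229, 228]
135 [116, 117, 116, 109, 84, 69, 67, 66, 66, 65, 74, 99, 129, 147, 158, 166, 168, 167, 167, 166, 166, 165, 165, 164, 164, 164, 160, 154, 164, 199, 221, 228, 227, 227, 227]
carton [[0.5804, 0.1723], [0.6371, 0.1716]] [0.6087 0.172 ]
near inner [[0.5791, 0.2354], [0.5776, 0.1949], [0.5766, 0.174]] [0.5778 0.2014]
far inner [[0.6457, 0.1828], [0.646, 0.1722]] [0.6458 0.1775]
hinge [[0.6524, 0.194], [0.6301, 0.2397]] [0.6413 0.2168]
```

```bash
python3 -m inch '0 0.003 0 0.5; 0 0 0.006 0; 0 0 0.008 0; 0 0 0.008 0; 0 0 0.007 0; 0 0 0.005 0; 0 0 0.003 0; 0 0 0.001 0; 0 0 0.001 0; 0 0 0 0'
python3 - <<'E'
from h import *
for n in('side',):
    im=optics.read_camera(n)[120:290,220:400];cv2.imwrite('pics/s3.png',cv2.resize(im,None,fx=3.5,fy=3.5,interpolation=2)[:,:,::-1])
E
```

```text
time_s: 5.2
tcp_pos: [0.6098, 0.1253, 0.0437]
orientation: [[0.035, 0.999, 0.0], [0.999, -0.035, 0.0], [0.0, 0.0, -1.0]]
ft_force: [-0.5, 0.4, -1.4]
gripper_width: 0.0602
grasp_force: 12.0
```

View pics/s3.png

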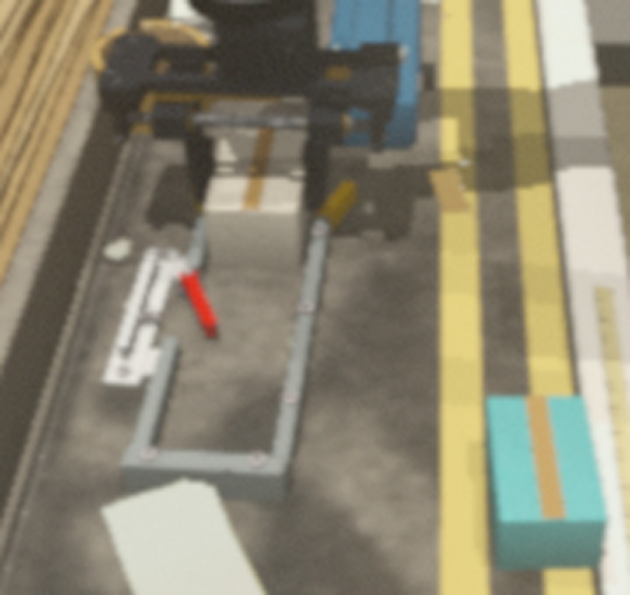

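The side view shows the carton in the mouth between the rails, ahead of the pawl (tip at crop (211,332)). I'll lower it the last bit, release it so it settles flat, and regrip.

```bash
python3 -m inch '0 0 0.0005 0; 0 0 0.0005 0; 0 0 0.0005 0; 0 0 0 0; 0 0 0 0; 0 0 0 0; 0 0 0 0; 0 0 0 0; 0 0 0 0; 0 0 0 0' 0.6 && python3 -m inch '0 0 0 0; 0 0 0 0; 0 0 0 0; 0 0 0 0; 0 0 0 0; 0 0 0 0; 0 0 0 0; 0 0 0 0; 0 0 0 0; 0 0 0 0' -0.2 10
```

```text
time_s: 6.08
tcp_pos: [0.6096, 0.1253, 0.0422]
orientation: [[0.035, 0.999, -0.0], [0.999, -0.035, 0.0], [-0.0, -0.0, -1.0]]
ft_force: [0.2, -0.2, -0.3]
gripper_width: 0.0706
grasp_force: 0.0
time_s: 6.92
tcp_pos: [0.6097, 0.1253, 0.0422]
orientation: [[0.035, 0.999, 0.0], [0.999, -0.035, 0.0], [0.0, 0.0, -1.0]]
ft_force: [0.5, -0.1, -0.2]
gripper_width: 0.0598
grasp_force: 10.0
```

```bash
python3 -m inch '0.003 0 0 0; 0.006 0 0 0; 0.007 0 0 0; 0.007 0 0 0; 0.007 0 0 0; 0.007 0 0 0; 0.007 0 0 0; 0.006 0 0 0; 0 0 0 0; 0 0 0 0' && python3 -m inch '0.004 0 0 0; 0.004 0 0 0; 0.004 0 0 0; 0.004 0 0 0; 0.004 0 0 0; 0.004 0 0 0; 0.004 0 0 0; 0.004 0 0 0; 0 0 0 0; 0 0 0 0'
python3 - <<'E'
from h import *
for n in('side',):
    im=optics.read_camera(n)[120:290,220:400];cv2.imwrite('pics/s4.png',cv2.resize(im,None,fx=3.5,fy=3.5,interpolation=2)[:,:,::-1])
E
```

```text
time_s: 7.75
tcp_pos: [0.6108, 0.1764, 0.0422]
orientation: [[0.034, 0.999, -0.001], [0.999, -0.034, 0.001], [0.001, -0.001, -1.0]]
ft_force: [-4.4, 1.0, 3.8]
gripper_width: 0.0603
grasp_force: 10.0
time_s: 8.58
tcp_pos: [0.6125, 0.2082, 0.0422]
orientation: [[0.035, 0.999, 0.0], [0.999, -0.035, 0.001], [0.001, 0.0, -1.0]]
ft_force: [-1.6, 1.0, 1.5]
gripper_width: 0.06
grasp_force: 10.0
```

View pics/s4.png

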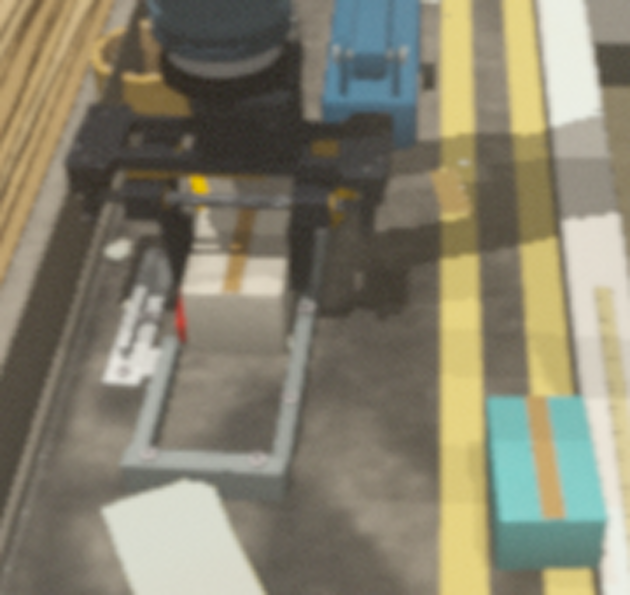

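The pawl is pushed aside (red at crop (181,318)) and the carton is sliding straight. I'll keep going.

```bash
python3 -m inch '0.005 0 0 0; 0.007 0 0 0; 0.007 0 0 0; 0.007 0 0 0; 0.007 0 0 0; 0.007 0 0 0; 0.007 0 0 0; 0.007 0 0 0; 0.006 0 0 0; 0.004 0 0 0' && python3 -m inch '0.003 0 0 0; 0.003 0 0 0; 0.003 0 0 0; 0.002 0 0 0; 0.002 0 0 0; 0.002 0 0 0; 0.002 0 0 0; 0.002 0 0 0; 0.002 0 0 0; 0 0 0 0' && python3 -m inch '0.001 0 0 0; 0.001 0 0 0; 0.001 0 0 0; 0 0 0 0; 0 0 0 0; 0 0 0 0; 0 0 0 0; 0 0 0 0; 0 0 0 0; 0 0 0 0'
python3 - <<'E'
from h import *
for n in('side',):
    im=optics.read_camera(n)[120:290,220:400];cv2.imwrite('pics/s5.png',cv2.resize(im,None,fx=3.5,fy=3.5,interpolation=2)[:,:,::-1])
E
```

```text
time_s: 9.47
tcp_pos: [0.6146, 0.2722, 0.0422]
orientation: [[0.034, 0.999, -0.0], [0.999, -0.034, 0.0], [0.0, -0.0, -1.0]]
ft_force: [-2.3, -4.9, 2.9]
gripper_width: 0.0603
grasp_force: 9.9
time_s: 10.3
tcp_pos: [0.6155, 0.2928, 0.0422]
orientation: [[0.035, 0.999, 0.0], [0.999, -0.035, 0.0], [0.0, 0.0, -1.0]]
ft_force: [-2.1, -1.7, 2.6]
gripper_width: 0.0604
grasp_force: 9.9
time_s: 11.13
tcp_pos: [0.6156, 0.2954, 0.0422]
orientation: [[0.035, 0.999, 0.0], [0.999, -0.035, 0.0], [0.0, 0.0, -1.0]]
ft_force: [-2.1, -1.4, 1.6]
gripper_width: 0.0599
grasp_force: 9.9
```

View pics/s5.png

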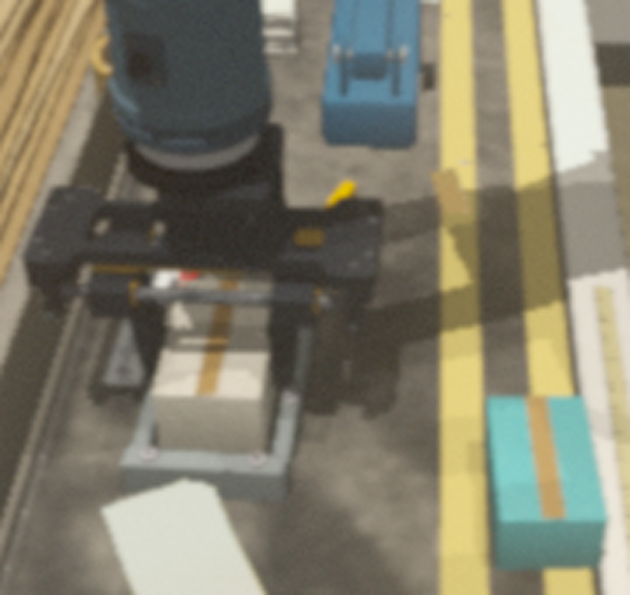

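The carton is just short of the stop (front base near crop y≈450, stop inner edge about 455). The pawl is hidden behind the gripper, so I'll creep forward to contact.

```bash
python3 -m inch '0.001 0 0 0; 0.001 0 0 0; 0.001 0 0 0; 0.001 0 0 0; 0 0 0 0; 0 0 0 0; 0 0 0 0; 0 0 0 0; 0 0 0 0; 0 0 0 0' && python3 -m inch '0.001 0 0 0; 0.001 0 0 0; 0.001 0 0 0; 0 0 0 0; 0 0 0 0; 0 0 0 0; 0 0 0 0; 0 0 0 0; 0 0 0 0; 0 0 0 0'
```

```text
time_s: 12.02
tcp_pos: [0.6157, 0.2996, 0.0422]
orientation: [[0.035, 0.999, 0.0], [0.999, -0.035, 0.001], [0.001, 0.0, -1.0]]
ft_force: [-1.6, 0.8, 0.2]
gripper_width: 0.0601
grasp_force: 9.9
time_s: 12.85
tcp_pos: [0.6159, 0.3023, 0.0422]
orientation: [[0.035, 0.999, 0.0], [0.999, -0.035, 0.0], [0.0, 0.0, -1.0]]
ft_force: [-0.1, 0.4, -1.3]
gripper_width: 0.06
grasp_force: 10.0
```

The sideways force has gone, which suggests the pawl has snapped. I'll go 2 mm more, then release, rise and look.

```bash
python3 -m inch '0.001 0 0 0; 0.001 0 0 0; 0 0 0 0; 0 0 0 0; 0 0 0 0; 0 0 0 0; 0 0 0 0; 0 0 0 0; 0 0 0 0; 0 0 0 0' && python3 -m inch '0 0 0 0; 0 0 0 0; 0 0 0 0; 0 0 0 0; 0 0 0 0; 0 0 0 0; 0 0 0 0; 0 0 0 0; 0 0 0 0; 0 0 0 0' 0.7 && python3 -m inch '0 0 -0.004 0; 0 0 -0.01 0; 0 0 -0.02 0; -0.01 0 -0.02 0; -0.02 0 -0.02 0; -0.02 0 -0.02 0; -0.02 0 -0.02 0; -0.02 0 -0.01 0; -0.01 0 0 0; 0 0 0 0'
python3 - <<'E'
from h import *
import pickle
c=optics.get_calibration('wrist');w=optics.read_camera('wrist');pickle.dump(c,open('w6.pkl','wb'))
cv2.imwrite('pics/w6.png',w[:,:,::-1])
cv2.imwrite('pics/side6.png',optics.read_camera('side')[:,:,::-1])
E
```

```text
time_s: 13.68
tcp_pos: [0.6159, 0.3042, 0.0422]
orientation: [[0.035, 0.999, -0.0], [0.999, -0.035, 0.0], [0.0, -0.0, -1.0]]
ft_force: [-0.8, -0.3, -0.1]
gripper_width: 0.0603
grasp_force: 10.0
time_s: 14.52
tcp_pos: [0.6159, 0.3042, 0.0422]
orientation: [[0.035, 0.999, -0.0], [0.999, -0.035, 0.0], [0.0, -0.0, -1.0]]
ft_force: [-0.4, -0.5, 1.1]
gripper_width: 0.0748
grasp_force: 0.0
time_s: 15.35
tcp_pos: [0.6132, 0.2025, 0.1677]
orientation: [[0.037, 0.999, 0.002], [0.999, -0.037, -0.0], [-0.0, 0.002, -1.0]]
ft_force: [-0.3, -0.3, 0.5]
gripper_width: 0.0753
grasp_force: 0.0
```

View pics/w6.png

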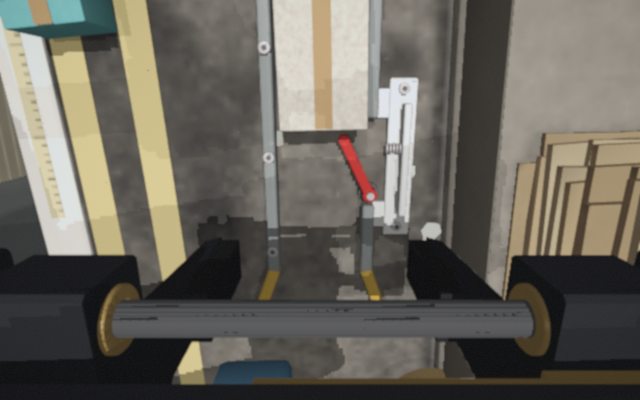

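The carton lies between the rails, and the pawl slants across the lane behind its rear face (tip at (344,138), hinge at (370,197)). I'll check the angle and positions numerically, including teal.

Run:
```python
from h import *
import pickle;c=pickle.load(open('w6.pkl','rb'))
P=plane('w',[(370,197),(344,138)],.015,c)[:,:2];d=P[1]-P[0];print('hinge,tip',P.round(4),'slant from lane',np.degrees(np.arctan2(-d[0],d[1]))+2,'expect',np.degrees(np.arctan2(26,49)))
print('carton rear top',plane('w',[(278,130),(367,129)],.051,c).round(4))
a,b=[cv2.cvtColor(cv2.imread(f'pics/{n}.png'),cv2.COLOR_BGR2HSV)for n in('side0','side6')]
for h in(a,b):
    m=cv2.inRange(h,(78,70,60),(98,255,255));m[:225]=0;m[290:]=0;m[:,:350]=0;m[:,400:]=0;M=cv2.moments(m,True);print('teal',M['m00'],M['m10']/M['m00'],M['m01']/M['m00'])
print(ctrl.get_state()['joint_velocities'])
```

```text
hinge,tip [[0.653  0.1927]
 [0.6328 0.2413]] slant from lane 24.60890930402245 expect 27.95096902789018
carton rear top [[0.5863 0.2523 0.051 ]
 [0.6465 0.2507 0.051 ]]
teal 856.0 374.27453271028037 254.89719626168224
teal 894.0 374.2539149888143 255.64653243847874
[ 0.01978686  0.01819236 -0.00029158  0.00157534  0.00013195  0.00060597]
```

```bash
python3 -c "
from station import ticket;print(ticket.sign_off())"
```

```text
the job is handed in; nothing more can be done
None
```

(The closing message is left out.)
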